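# Feed a balsa strip home with the locked carriage of a cutting jig

## Robot

A 6-joint arm with a two-finger parallel gripper is mounted at the origin on a cart in front of the work surface, level with it; the furniture and walls round the work are solid. World frame = base frame: x ahead of the robot, y to its left, z up, the work surface at z = 0. Lengths are in mm, angles in rad, forces in N, time in s.
With the tool pointing down it reaches from about 300 to 775 mm from the base axis. Payload 14.6 kg.
Tool frame: the origin (TCP) lies midway between the tips of the shut fingers; the grasp point (between the pads) lies 19 mm behind it; z points along the fingers, y is the line along which they close (so a half turn about z gives the same grasp; the last joint's range is limited). The gripper opens to 94 mm and grips with 3 to 60 N. Pads are 16 mm wide; open, the fingers measure 119 mm over their backs; the gripper's body (75 mm by 177 mm) begins 78 mm behind the grasp point.
Start: joints at [1.051, 0.3, 1.521, -0, 1.321, -0.067], TCP at [240.613, 494.565, 205.446] pointing down, gripper open.
Joint ranges: [-3.03, 3.03], [-0.79, 2.21], [0.23, 2.52], [-1.04, 4.18], [0, 3.07], [-2.55, 2.55]. Speed limits (rad/s): [2.22, 2.22, 2.57, 3.14, 3.14, 3.14].

## Interface

Orientations are given as [roll, pitch, yaw] about the fixed x, y, z axes, in that order (R = Rz(yaw) Ry(pitch) Rx(roll)).
In Python, from cell import manip, camera gives the robot as it stands.
- The arm moves only by the tool move_arm, never from a script. Its arguments are lists of equal length, an entry for each row: "dp": the shift along the world's x, y, z in mm, a list of three; "rotation": the turn, a rotation vector about the world's x, y, z in rad, a list of three; "hand": the opening, from 0 (shut) to 1 (fully open). A call has 1 to 10 rows; each row shifts and turns the commanded pose from where the row before left it; what a row does not reach is not made up. A row lasts 1/8 s, in which the tool goes at most 62.5 mm and 10.7 degrees, less where a joint would pass 70% of its speed; a pose out of reach is approached as far as the arm can. A call with a gripper value outside its range is refused whole. The fingers move at their own pace and stop on an object; "newtons" is the grip in N (left out, the last holds). Time passes only in rows, so rows that do not move let the fingers close. It gives the time, the measured TCP pose, the force, the opening and the grip force at its end, in the units of the state.
- manip.read_state(): the state, without advancing time (a new reading comes with each control period).
- camera(name): name is "scene" or "top"; returns a dict with "image" (420x560x3 uint8, red, green, blue), "fx", "fy", "cx", "cy" (pixels), "k1" (the pictures are not rectified: a ray, as slopes to the right and down, at radius r is drawn at 1 + k1 r^2 times it, then the intrinsics apply), "R" (3x3) and "t" (3): a world point X has camera coordinates R X + t. Camera axes: x right, y down, z forward; pixel columns grow to the right and rows downward; lengths in mm; the calibration is good to about 2 mm. A picture is of the moment at which its call begins. There is no depth.
- manip.sign_off(): hands the job in; it is judged then, once.
The state is a dict: "clock": time; "joints": joint angles; "qd": joint speeds; "effort": joint torques, N m; "eef_pos": TCP position; "eef_rot": TCP orientation; "wrist_force": force on the tool from outside, world axes, zero at the start; "moment": the same for the moment, N m; "finger_gap": finger opening in mm; "finger_force": force on a finger pad.
Only numpy, scipy, OpenCV 4.12 (cv2) and the standard library are available. Lean on these libraries where they do the work, as an engineer would, in place of code of your own. Each camera call takes 0.05 s, during which the arm holds its last target. There are 200 camera calls.

## Task

With your fingertips press the release button on top of the cutting jig's carriage, and keep it held down all the way while you push the carriage along its rails to its end stop, so that it feeds the balsa strip up to the wooden end block. Then let the button come up again so that the carriage is locked there. Only press and push: do not pinch the carriage's thumb rest or touch its back or ends, do not lift the strip, and leave the sanding block, the paint pot and the glue stick where they are.

Things in the scene. Friction and masses are not known exactly. Their poses are not given: they have to be found in the camera images.
- jig: Cutting jig, fixed to the table, turned up to 0.4 rad: wooden base 90 (x) x 300 (y) x 12 mm, two aluminium rails along y (tops 24 mm above the table), a 25 mm channel between them. Wooden end block (42 mm high) with its inner face at y = +132 mm; saw cheeks 38 mm high outside the rails near it. Origin: centre of the underside, on the table. The carriage travels to the jig's +y.
- carriage (a joint): Slide of the aluminium carriage (84 x 60 mm, deck 40 mm above the table), in m towards the jig's +y: 0 = back end, where it starts, latched; 0.130 = at its end stop. Its centre is at jig y = -105 mm + value, its nose 30 mm further. The latch holds it unless the button is down; then it slides with 1 to 3 N and stays where it is left. It latches again at the end stop.
- button (a joint): The release button: value in m downwards, 0 = up, 0.008 = fully down. A spring pushes it up: 4 N to start it, 6.5 N fully down. The latch is off only when it is more than 3 mm down; aim for 5 mm or more, all along the way. In the last 2 mm of the carriage's travel it can come fully up again.
- button_top (a point): Centre of the button's flat ribbed grey top, 40 mm across the rails and 38 mm along them, 52 mm above the table when up (44 mm fully down, still 4 mm proud of the deck). The face of the thumb rest is 21 mm ahead of it (towards the jig's +y). Moves with carriage and button.
- rest_back: The back (far side) and the two end cheeks of the thumb rest, which are not to be touched: a 4 mm plate, 58 mm wide, from 26 to 30 mm ahead of the carriage's centre, and 4 mm cheeks at its ends. Origin: on the jig's base plane under the carriage's centre.
- strip: Loose balsa strip 22 x 75 x 12 mm lying in the channel ahead of the carriage, long side along the jig's y, standing at the level of the rail tops. Origin: centre of its underside. With the carriage at its end stop the strip has 2 mm of play between nose and end block (origin at about jig y = +93.5 mm).
- sanding_block: Loose wooden sanding block 46 x 92 x 24 mm lying beyond the jig; origin: centre of its underside. Leave alone.
- paint_pot: Loose round paint pot with a white lid, 38 mm across, 34 mm high, beyond the jig; origin: centre of its underside. Leave alone.
- glue_stick: Loose glue stick standing upright, 23 mm across, 80 mm high, on the robot's side of the jig; origin: centre of its underside. Leave alone.
- rest_face (a point): Centre of the pushing face of the thumb rest, an upright aluminium plate (58 mm wide, 12 mm thick, from the deck up to 76 mm above the table) standing across the carriage directly ahead of the button. The face looks back at the button, is 50 mm wide between the end cheeks and lies 21 mm ahead of the button's centre. Push here (or drag by the button).
Not all that is in view belongs to the job. What is shaped like the strip but purple or red is not meant.

How it is judged:
By the outcome, as a careful person would: the job done as asked, in the order asked, and still so for the second after the job is handed in, with the robot touching nothing.
It also fails if it takes over 38 s, if anything falls off the work surface, if the arm or the gripper's body presses on something with over 40 N, if the wrist force passes 120 N, or if a joint passes its speed limit or range.

## Working session

There is one attempt and no reset: what is moved stays moved. The work goes in short steps, Python scripts to look and compute and a tool call to move; the robot and the scene stay as the last step left them, time stands still between calls to the robot, and variables do not carry over. Pictures are saved under pics/ and viewed, at most 10 in all, crops included, and the job is handed in when it is done.

Besides the shell and the picture viewer there is one more tool, called after "Request:" as name(argument=value, ...), one argument or row to a line, values as JSON. move_arm: Moves the arm, as the interface text tells. Its arguments: {"type":"object","properties":{"dp":{"type":"array","items":{"type":"array","items":{"type":"number"}}},"rotation":{"type":"array","items":{"type":"array","items":{"type":"number"}}},"hand":{"type":"array","items":{"type":"number"}},"newtons":{"type":"number"}},"required":["dp","rotation","hand"]}

```bash
mkdir -p pics; cat > h.py <<'E'
import numpy as np, cv2
from cell import manip, camera
def snap(name,f):
    c=camera(name); cv2.imwrite(f,cv2.cvtColor(c["image"],cv2.COLOR_RGB2BGR)); return c
def ray(c,u,v,z):
    K=np.array([[c["fx"],0,c["cx"]],[0,c["fy"],c["cy"]],[0,0,1.]])
    xd=np.array([(u-c["cx"])/c["fx"],(v-c["cy"])/c["fy"]]); x=xd.copy()
    for _ in range(20): x=xd/(1+c["k1"]*(x@x))
    R=np.array(c["R"]);t=np.array(c["t"]); o=-R.T@t; d=R.T@np.array([*x,1]); return o+d*(z-o[2])/d[2]
def proj(c,X):
    p=np.array(c["R"])@X+np.array(c["t"]); x=p[:2]/p[2]; x=x*(1+c["k1"]*(x@x)); return np.array([c["fx"]*x[0]+c["cx"],c["fy"]*x[1]+c["cy"]])
E
python3 - <<'E'
from h import *
import pickle
d={n:snap(n,f'pics/{n}0.png') for n in("top","scene")}
pickle.dump(d,open('c.pkl','wb'))
for n in d: print(n,-np.array(d[n]["R"]).T@np.array(d[n]["t"]))
print(manip.read_state())
E
```

```text
top [ 402.17259952   82.31257162 1023.99062704]
scene [ 245.62199948 -406.93075216  706.89343065]
{'clock': 0.1, 'joints': array([ 1.05139446e+00,  3.00387409e-01,  1.52151803e+00, -1.45175456e-05,
        1.32071756e+00, -6.65905378e-02]), 'qd': array([-0.0011425 , -0.00150828, -0.00425484, -0.00026986,  0.00218504,
        0.00110363]), 'effort': array([ 1.23440201e-03, -5.32642579e+01, -3.53288269e+01,  7.10172113e-02,
        2.34550936e-02, -3.87439832e-05]), 'eef_pos': array([240.50424614, 494.36165179, 204.95891474]), 'eef_rot': array([-3.14056365e+00, -5.45296444e-05,  2.68878490e+00]), 'wrist_force': array([ 0.76754813, -0.10233827,  0.90542728]), 'moment': array([-0.01519379, -0.02433083,  0.00480153]), 'finger_force': 0.0, 'finger_gap': 94.00326332195206}
```

View pics/top0.png

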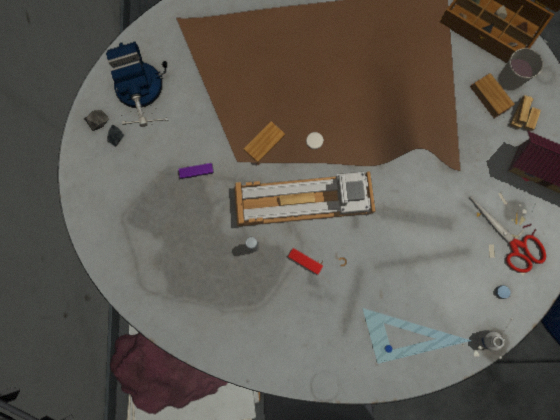

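View pics/scene0.png

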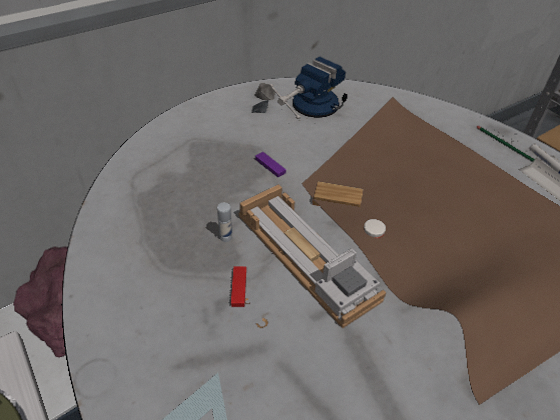

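The top view shows the jig spanning about (236,204) to (374,192). The carriage and its grey button are near (354,190), with the end block on the left. The balsa strip is in the channel at (297,199). The purple piece at (196,171) and the red one at (305,262) are decoys outside the jig. I'll confirm in one crop.

```bash
python3 - <<'E'
from h import *
a=cv2.imread('pics/top0.png')[165:230,225:385]; b=cv2.imread('pics/scene0.png')[180:325,230:390]
cv2.imwrite('pics/crop0.png',cv2.resize(a,None,fx=5,fy=5,interpolation=cv2.INTER_CUBIC))
cv2.imwrite('pics/crop1.png',cv2.resize(b,None,fx=4,fy=4,interpolation=cv2.INTER_CUBIC))
E
```

```text
(no output)
```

View pics/crop0.png

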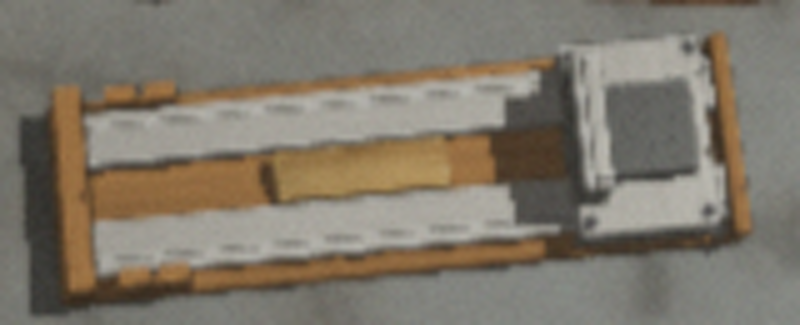

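View pics/crop1.png

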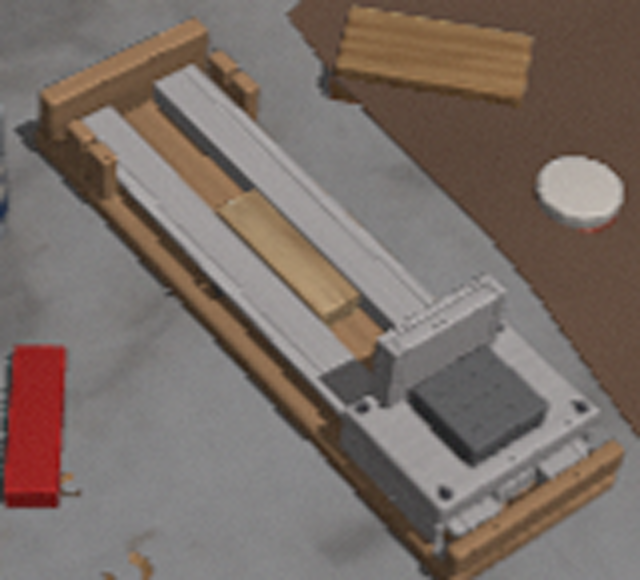

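The crops confirm it: the balsa-coloured strip lies in the channel, and the carriage has the grey button with the rest ahead of it. Next I'll fit the jig pose.

```bash
python3 - <<'E'
from h import *
import pickle
from scipy.optimize import least_squares
d=pickle.load(open('c.pkl','rb'))
B=-105
T=[((693,82),(20,B-19,52)),((697,174),(-20,B-19,52)),((712,38),(42,B-30,40)),((727,229),(-42,B-30,40)),((80,88),(45,132,42)),((94,290),(-45,132,42))]
S=[((545,407),(20,B-19,52)),((473,460),(-20,B-19,52)),((412,398),(-20,B+19,52)),((600,410),(42,B-30,40)),((437,527),(-42,B-30,40)),((210,44),(45,132,42)),((48,116),(-45,132,42))]
O=[("top",np.array(p)/5+[224.6,164.6],q) for p,q in T]+[("scene",np.array(p)/4+[229.6,179.6],q) for p,q in S]
def J(p,q):
    c,s=np.cos(p[2]),np.sin(p[2]); return np.array([p[0]+c*q[0]-s*q[1],p[1]+s*q[0]+c*q[1],q[2]])
def f(p,names=("top","scene")): return np.concatenate([proj(d[n],J(p,q))-u for n,u,q in O if n in names])
g=ray(d["top"],305,198,20)
for n in (("top","scene"),("top",),("scene",)):
    r=least_squares(f,[g[0],g[1],0],args=(n,),loss='soft_l1'); print(n,r.x.round(3),r.fun.reshape(-1,2).round(1).tolist())
    for q in [(0,B,52),(0,B+21,60),(0,B+130,52)]: print(J(r.x,q).round(1))
gl=ray(d["top"],251,243,80);print("glue",gl)
E
```

```text
('top', 'scene') [6.1294e+02 4.2483e+01 6.4000e-02] [[-0.9, 1.0], [0.7, 1.0], [-1.8, 0.7], [0.4, 0.8], [0.9, 1.2], [1.4, 1.9], [1.0, 0.1], [-0.1, -1.2], [-0.9, -1.9], [1.0, 2.0], [1.9, -1.6], [0.3, -2.3], [1.0, -0.9]]
[619.7 -62.3  52. ]
[618.3 -41.3  60. ]
[611.3  67.4  52. ]
('top',) [6.15718e+02 4.29380e+01 5.60000e-02] [[-1.1, 0.2], [0.4, 0.2], [-1.8, -0.0], [-0.0, 0.1], [0.8, -0.5], [0.9, 0.1]]
[621.5 -61.9  52. ]
[620.4 -40.9  60. ]
[614.3  67.9  52. ]
('scene',) [6.10648e+02 4.13340e+01 6.80000e-02] [[0.5, 1.0], [-0.6, -0.1], [-1.4, -0.9], [0.5, 2.9], [1.5, -0.5], [-0.6, -1.4], [0.1, 0.1]]
[617.7 -63.4  52. ]
[616.3 -42.5  60. ]
[609.   66.3  52. ]
glue [515.3633033  155.90675663  80.        ]
```

Jig at about (614, 42.5) with yaw about 0.06; button top at about (620, -62, 52). I'll shut the fingers, turn the closing line across the rails and hover above the button.

Request:
move_arm(
  dp=[
    [27, -39, -5],
    [27, -39, -5],
    [27, -39, -5],
    [27, -39, -5],
    [27, -39, -5],
    [27, -39, -5],
    [27, -39, -5],
    [27, -39, -5],
    [27, -39, -5],
    [27, -39, -5],
  ],
  rotation=[
    [0, 0, -0.075],
    [0, 0, -0.075],
    [0, 0, -0.075],
    [0, 0, -0.075],
    [0, 0, -0.075],
    [0, 0, -0.075],
    [0, 0, -0.075],
    [0, 0, -0.075],
    [0, 0, -0.075],
    [0, 0, -0.075],
  ],
  hand=[0, 0, 0, 0, 0, 0, 0, 0, 0, 0],
  newtons=10,
)

```text
clock: 1.35
eef_pos: [511.2, 103.1, 155.1]
eef_rot: [-3.141, -0.0, 1.936]
wrist_force: [1.2, 0.1, -0.4]
finger_gap: 0.6
finger_force: 0.0
```

Request:
move_arm(
  dp=[
    [27, -39, -5],
    [27, -39, -5],
    [27, -39, -5],
    [27, -39, -5],
    [0, 0, -25],
    [0, 0, -25],
    [0, 0, 0],
  ],
  rotation=[
    [0, 0, -0.075],
    [0, 0, -0.075],
    [0, 0, -0.075],
    [0, 0, -0.075],
    [0, 0, 0],
    [0, 0, 0],
    [0, 0, 0],
  ],
  hand=[0, 0, 0, 0, 0, 0, 0],
)

```text
clock: 2.22
eef_pos: [617.5, -51.4, 83.4]
eef_rot: [-3.138, -0.001, 1.639]
wrist_force: [0.3, 0.0, 0.4]
finger_gap: 0.3
finger_force: 0.0
```

```bash
python3 - <<'E'
from h import *
for n,(u,v) in (("top",(354,190)),("scene",(350,270))):
    c=snap(n,f'pics/{n}1.png'); print(n,c["image"].shape)
    w=c["image"][v-60:v+60,u-70:u+70,::-1]; w=cv2.resize(w,None,fx=4,fy=4,interpolation=cv2.INTER_CUBIC)
    globals()[n]=w
s=manip.read_state();print(s["eef_pos"],s["eef_rot"],s["wrist_force"],s["finger_gap"])
cv2.imwrite('pics/h1.png',cv2.resize(np.vstack([top,scene]),(350,600)) if 0 else scene)
cv2.imwrite('pics/h1t.png',top)
E
```

```text
top (420, 560, 3)
scene (420, 560, 3)
[618.83982307 -51.38826216  86.1356925 ] [3.14123461e+00 9.41195209e-05 1.63894322e+00] [0.09365464 0.55998975 0.94231896] 0.6405488481933286
```

View pics/h1.png

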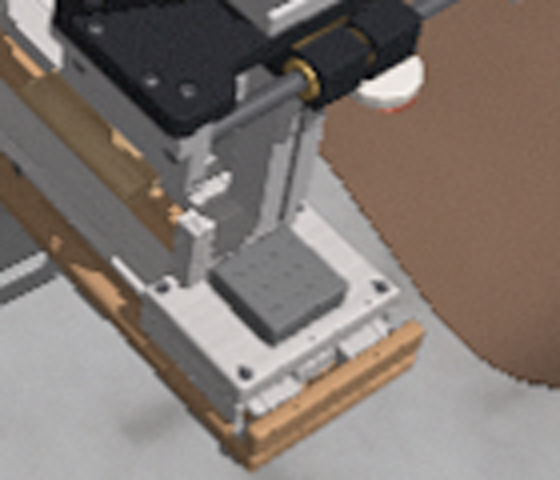

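The tips hang above the button's front edge, just behind the thumb rest. I'll back off about 7 mm to stay clear of the face, then go down and press.

Request:
move_arm(
  dp=[
    [1, -7, 0],
    [0, 0, -15],
    [0, 0, -12],
    [0, 0, -4],
    [0, 0, 0],
  ],
  rotation=[
    [0, 0, 0],
    [0, 0, 0],
    [0, 0, 0],
    [0, 0, 0],
    [0, 0, 0],
  ],
  hand=[0, 0, 0, 0, 0],
)

```text
clock: 2.95
eef_pos: [619.5, -58.4, 54.1]
eef_rot: [-3.141, -0.0, 1.639]
wrist_force: [1.4, 0.4, -0.1]
finger_gap: 0.5
finger_force: 0.0
```

Request:
move_arm(
  dp=[
    [0, 0, -3],
    [0, 0, -3],
    [0, 0, -2],
    [0, 0, 0],
  ],
  rotation=[
    [0, 0, 0],
    [0, 0, 0],
    [0, 0, 0],
    [0, 0, 0],
  ],
  hand=[0, 0, 0, 0],
)

```text
clock: 3.45
eef_pos: [619.9, -58.4, 46.8]
eef_rot: [3.141, 0.0, 1.639]
wrist_force: [0.5, 0.6, 4.3]
finger_gap: 0.9
finger_force: 2.3
```

```bash
python3 - <<'E'
from h import *
c=snap("scene",'pics/scene2.png')
w=c["image"][210:330,280:420,::-1]; cv2.imwrite('pics/h2.png',cv2.resize(w,None,fx=4,fy=4,interpolation=cv2.INTER_CUBIC))
for i in range(4):
  s=manip.read_state();print(s["eef_pos"],s["eef_rot"],s["wrist_force"]); camera("top")
E
```

```text
[619.92718746 -58.43925617  46.77883266] [3.14072220e+00 1.35480534e-04 1.63879737e+00] [ 1.28576707 -0.01961733  4.82901995]
[619.93315734 -58.43695457  46.79757802] [3.14070039e+00 1.43424661e-04 1.63879777e+00] [1.31124986 0.14105809 4.50426452]
[619.904655   -58.43193147  46.77386517] [3.14076531e+00 1.21754718e-04 1.63879119e+00] [0.53015845 0.23756763 4.41369291]
[619.89747559 -58.43688208  46.74969406] [3.14077417e+00 1.01383988e-04 1.63878870e+00] [1.71208419 1.03598834 3.64734953]
```

View pics/h2.png

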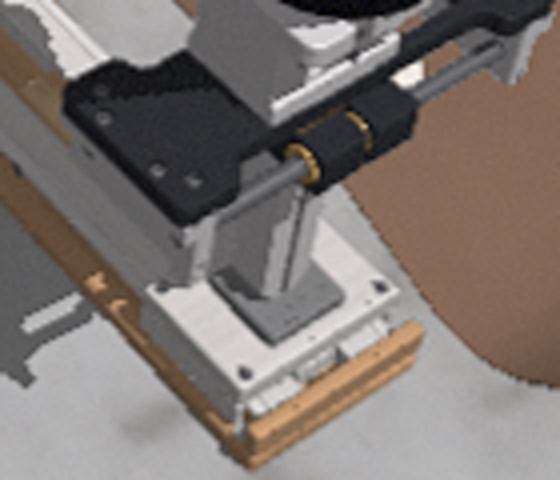

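The fingers are on the button, about 5 mm down. I'll press a little deeper for margin.

Request:
move_arm(
  dp=[
    [0, 0, -1.5],
    [0, 0, -1],
    [0, 0, 0],
    [0, 0, 0],
  ],
  rotation=[
    [0, 0, 0],
    [0, 0, 0],
    [0, 0, 0],
    [0, 0, 0],
  ],
  hand=[0, 0, 0, 0],
)

```text
clock: 4.2
eef_pos: [619.9, -58.4, 44.2]
eef_rot: [3.141, 0.0, 1.639]
wrist_force: [2.3, 0.6, 6.8]
finger_gap: 0.3
finger_force: 3.6
```

Request:
move_arm(
  dp=[
    [0, 2, 0],
    [-0.2, 3, 0],
    [-0.2, 3, 0],
    [-0.2, 3, 0],
    [-0.2, 3, 0],
    [-0.2, 3, 0],
    [-0.2, 3, 0],
    [0, 0, 0],
  ],
  rotation=[
    [0, 0, 0],
    [0, 0, 0],
    [0, 0, 0],
    [0, 0, 0],
    [0, 0, 0],
    [0, 0, 0],
    [0, 0, 0],
    [0, 0, 0],
  ],
  hand=[0, 0, 0, 0, 0, 0, 0, 0],
)

```text
clock: 5.2
eef_pos: [618.7, -38.4, 44.3]
eef_rot: [3.141, 0.0, 1.639]
wrist_force: [2.1, 0.9, 7.2]
finger_gap: 0.2
finger_force: 3.7
```

```bash
python3 - <<'E'
from h import *
c=snap("scene",'pics/scene3.png')
w=c["image"][210:330,280:420,::-1]; cv2.imwrite('pics/h3.png',cv2.resize(w,None,fx=4,fy=4,interpolation=cv2.INTER_CUBIC))
s=manip.read_state();print(s["eef_pos"],s["wrist_force"])
E
```

```text
[618.66085279 -38.39756617  44.26539161] [1.88820514 0.81115841 8.15611595]
```

View pics/h3.png

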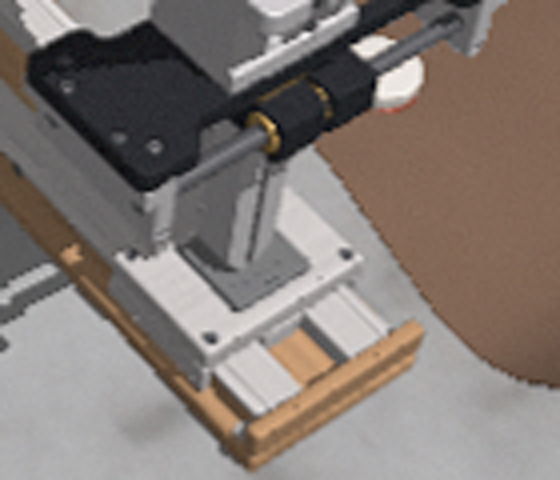

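The carriage is moving with the button held down, and the base now shows behind it. I'll continue.

Request:
move_arm(
  dp=[
    [-0.3, 5, 0],
    [-0.5, 8, 0],
    [-0.5, 8, 0],
    [-0.5, 8, 0],
    [-0.5, 8, 0],
    [-0.5, 8, 0],
    [-0.5, 8, 0],
    [-0.2, 4, 0],
    [0, 0, 0],
  ],
  rotation=[
    [0, 0, 0],
    [0, 0, 0],
    [0, 0, 0],
    [0, 0, 0],
    [0, 0, 0],
    [0, 0, 0],
    [0, 0, 0],
    [0, 0, 0],
    [0, 0, 0],
  ],
  hand=[0, 0, 0, 0, 0, 0, 0, 0, 0],
)

```text
clock: 6.38
eef_pos: [615.1, 18.8, 44.2]
eef_rot: [3.141, 0.0, 1.639]
wrist_force: [1.0, 0.8, 8.8]
finger_gap: 0.6
finger_force: 3.8
```

Request:
move_arm(
  dp=[
    [-0.3, 5, 0],
    [-0.5, 8, 0],
    [-0.5, 8, 0],
    [-0.5, 8, 0],
    [-0.3, 6, 0],
    [-0.3, 5, 0],
    [-0.2, 4, 0],
    [-0.2, 3, 0],
    [0, 0, 0],
  ],
  rotation=[
    [0, 0, 0],
    [0, 0, 0],
    [0, 0, 0],
    [0, 0, 0],
    [0, 0, 0],
    [0, 0, 0],
    [0, 0, 0],
    [0, 0, 0],
    [0, 0, 0],
  ],
  hand=[0, 0, 0, 0, 0, 0, 0, 0, 0],
)

```text
clock: 7.5
eef_pos: [612.2, 65.6, 44.2]
eef_rot: [3.141, 0.0, 1.639]
wrist_force: [0.7, 0.8, 8.1]
finger_gap: 0.3
finger_force: 4.1
```

Request:
move_arm(
  dp=[
    [-0.1, 2, 0],
    [-0.1, 2, 0],
    [-0.1, 2, 0],
    [0, 0, 0],
  ],
  rotation=[
    [0, 0, 0],
    [0, 0, 0],
    [0, 0, 0],
    [0, 0, 0],
  ],
  hand=[0, 0, 0, 0],
)

```text
clock: 8.0
eef_pos: [611.9, 71.3, 44.2]
eef_rot: [3.142, 0.0, 1.639]
wrist_force: [0.7, -1.0, 8.5]
finger_gap: 0.7
finger_force: 4.2
```

Request:
move_arm(
  dp=[
    [-0.1, 2, 0],
    [-0.1, 1, 0],
    [0, 0, 0],
  ],
  rotation=[
    [0, 0, 0],
    [0, 0, 0],
    [0, 0, 0],
  ],
  hand=[0, 0, 0],
)

```text
clock: 8.38
eef_pos: [611.8, 73.6, 44.2]
eef_rot: [3.141, 0.001, 1.639]
wrist_force: [-0.3, -5.6, 7.8]
finger_gap: 0.3
finger_force: 4.1
```

Request:
move_arm(
  dp=[
    [-0.1, 1.5, 0],
    [-0.1, 1.5, 0],
    [0, 0, 0],
  ],
  rotation=[
    [0, 0, 0],
    [0, 0, 0],
    [0, 0, 0],
  ],
  hand=[0, 0, 0],
)

```text
clock: 8.75
eef_pos: [611.6, 76.6, 44.2]
eef_rot: [3.141, 0.001, 1.639]
wrist_force: [1.0, -4.9, 8.5]
finger_gap: 0.3
finger_force: 4.1
```

Request:
move_arm(
  dp=[
    [-0.1, 1.5, 0],
    [-0.1, 1.5, 0],
    [0, 0, 0],
  ],
  rotation=[
    [0, 0, 0],
    [0, 0, 0],
    [0, 0, 0],
  ],
  hand=[0, 0, 0],
)

```text
clock: 9.12
eef_pos: [611.5, 78.6, 44.2]
eef_rot: [3.141, 0.003, 1.638]
wrist_force: [0.5, -13.5, 7.8]
finger_gap: 0.7
finger_force: 7.2
```

```bash
python3 - <<'E'
from h import *
c=snap("scene",'pics/scene4.png')
w=c["image"][175:325,230:390,::-1]; cv2.imwrite('pics/h4.png',cv2.resize(w,None,fx=4,fy=4,interpolation=cv2.INTER_CUBIC))
s=manip.read_state();print(s["eef_pos"],s["wrist_force"])
E
```

```text
[611.46326753  78.58191458  44.24492494] [  0.63026001 -12.01893288   8.85502061]
```

View pics/h4.png

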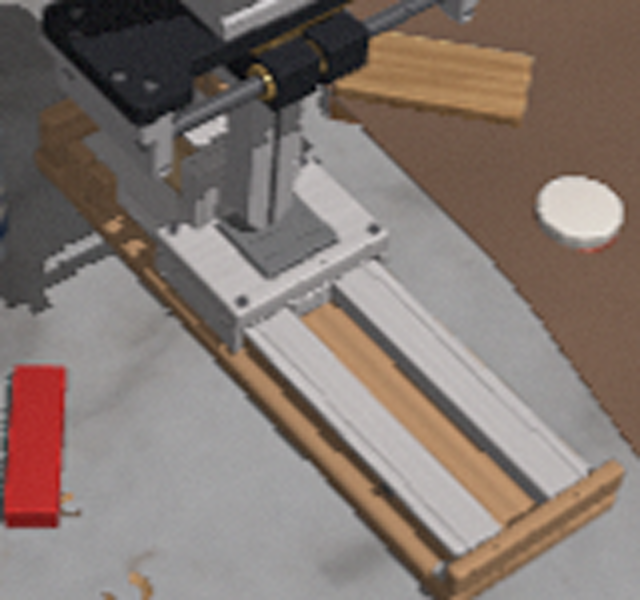

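The force step to about 12 N shows the carriage hard against its end stop, with the fingers against the thumb-rest face. I'll raise straight up so the button latches, then back off and lift away.

Request:
move_arm(
  dp=[
    [0, 0, 2],
    [0, 0, 3],
    [0, 0, 3],
    [0, 0, 3],
    [0, 0, 0],
    [0, -5, 1],
    [0, -3, 10],
    [0, 0, 30],
    [0, 0, 40],
    [0, 0, 0],
  ],
  rotation=[
    [0, 0, 0],
    [0, 0, 0],
    [0, 0, 0],
    [0, 0, 0],
    [0, 0, 0],
    [0, 0, 0],
    [0, 0, 0],
    [0, 0, 0],
    [0, 0, 0],
    [0, 0, 0],
  ],
  hand=[0, 0, 0, 0, 0, 0, 0, 0, 0, 0],
)

```text
clock: 10.42
eef_pos: [612.5, 72.7, 139.8]
eef_rot: [3.136, -0.0, 1.639]
wrist_force: [0.5, 0.4, -0.2]
finger_gap: 0.2
finger_force: 0.0
```

Request:
move_arm(
  dp=[
    [-20, -20, 20],
    [-30, -40, 10],
    [-30, -40, 10],
    [-30, -40, 0],
    [-30, -40, 0],
    [-30, -40, 0],
    [0, 0, 0],
  ],
  rotation=[
    [0, 0, 0],
    [0, 0, 0],
    [0, 0, 0],
    [0, 0, 0],
    [0, 0, 0],
    [0, 0, 0],
    [0, 0, 0],
  ],
  hand=[0, 0, 0, 0, 0, 0, 0],
)

```text
clock: 11.3
eef_pos: [439.7, -149.1, 175.8]
eef_rot: [-3.141, -0.0, 1.635]
wrist_force: [-0.4, 0.4, 0.1]
finger_gap: 0.7
finger_force: 0.0
```

```bash
python3 - <<'E'
from h import *
a=snap("top",'pics/top5.png')["image"][150:260,225:385,::-1]
b=snap("scene",'pics/scene5.png')["image"][175:325,230:390,::-1]
r=lambda w,f:cv2.resize(w,None,fx=f,fy=f,interpolation=cv2.INTER_CUBIC)
cv2.imwrite('pics/h5.png',np.hstack([np.vstack([r(a,2.5),np.zeros((325,400,3),np.uint8)])[:375],r(b,2.5)]))
E
```

```text
(no output)
```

View pics/h5.png

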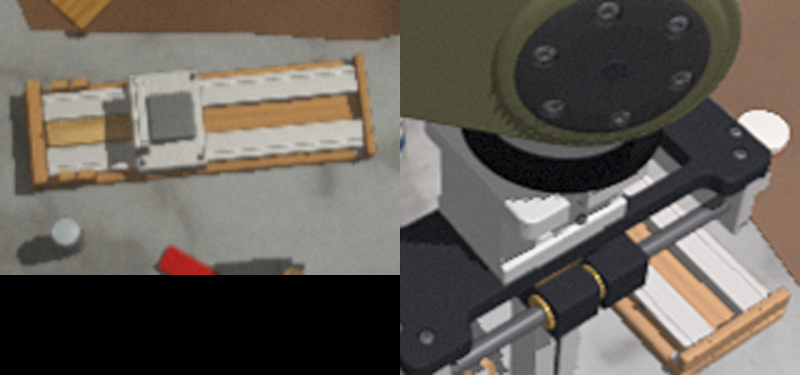

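The top view (left half) shows the carriage at its stop around (170,118) with the button clear. The strip lies against the end block around (80,130), and the glue stick is untouched at (66,232). I'll hand it in.

```bash
python3 -c "
from cell import manip
print(manip.sign_off())"
```

```text
the job is handed in; nothing more can be done
None
```

The job is handed in: I held the button down while pushing the carriage to its end stop (a 12 N rise in push force confirmed it), feeding the strip up to the end block, then let the button up there to lock it; I did not test the latch itself.

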